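Size a glass tube on the tapered gauge and rack it

TASK

Find the size of the glass tube that stands at the white end of the pink rack: holding it upright, slide it into the wide mouth of the tapered gauge and along the slot until it wedges lightly, pause there and read the colour beside it, then draw it back out and stand it right down in a hole of the rack of that colour. It is glass, so neither force it into the gauge nor ram it into the rack, and leave the other two tubes, the tip box and the jar where they are.

Things in the scene. Friction and masses are not known exactly. Their poses are not given: they have to be found in the camera images.
- gauge: aluminium tube gauge fixed to the bench: a flat plate 158 x 88 mm, 8 mm thick, its top 55 mm above the bench, on two side walls 76 mm apart, hollow below, with a straight tapered slot along its middle. Origin on the bench under the slot's centre line (y = 0); x runs along the slot from its open wide mouth (x = -75 mm) to its closed narrow end (x = +75 mm); z up
- jaw_left: the half of the gauge's plate on the +y side of the slot, fixed; its origin and axes are the gauge's
- jaw_right: the half of the gauge's plate on the -y side of the slot, fixed; its origin and axes are the gauge's
- mouth (a point): middle of the slot's wide mouth, at the edge and top of the gauge plate. The slot is 22 mm wide here and narrows evenly by 1 mm every 10 mm, to 7 mm at its end. This end is open in front and below, so an upright tube can be lowered in front of it and slid in
- band_blue (a point): slot centre, plate top, x = -15 mm in the gauge's frame, where the slot is 16 mm wide: the band for 16 mm tubes. A blue band on both sides of the slot reaches 15 mm either way along x. Read at the tube's axis; pressed with a few newtons a tube goes some millimetres further in, as the contact yields
- band_yellow (a point): the same for the yellow band at x = +15 mm, where the slot is 13 mm wide: the band for 13 mm tubes
- band_green (a point): the same for the green band at x = +45 mm, where the slot is 10 mm wide: the band for 10 mm tubes
- rack_blue: blue plastic tube rack, 124 x 44 mm, 45 mm high, fixed to the bench. Origin at the centre of its underside, x along its length, z up. Three round holes in its top, at x = -38, 0 and +38 mm, y = 0, each 18.8 mm wide and 35 mm deep (hole floor 10 mm above the origin), for 16 mm tubes. All empty at the start.
- rack_yellow: yellow plastic tube rack, 124 x 44 mm, 45 mm high, fixed to the bench. Origin at the centre of its underside, x along its length, z up. Three round holes in its top, at x = -38, 0 and +38 mm, y = 0, each 15.8 mm wide and 35 mm deep (hole floor 10 mm above the origin), for 13 mm tubes. All empty at the start.
- rack_green: green plastic tube rack, 124 x 44 mm, 45 mm high, fixed to the bench. Origin at the centre of its underside, x along its length, z up. Three round holes in its top, at x = -38, 0 and +38 mm, y = 0, each 12.8 mm wide and 35 mm deep (hole floor 10 mm above the origin), for 10 mm tubes. All empty at the start.
- rack_pink: bright pink tube rack with the three mixed tubes, 124 x 44 mm, 45 mm high, fixed to the bench. Origin at the centre of its underside, x along its length, z up. Three round holes, 18.8 mm wide and 35 mm deep (floor 10 mm above the origin), at x = -38, 0 and +38 mm, y = 0. The end at -x is white.
- next (a point): centre of the floor of the pink rack's hole at its white end (10 mm above the bench): the tube standing here is the one to size and rack
- tube_a: one of three stoppered amber-glass tubes: cylinder 100 mm long, flat foot with bevelled rim, white flush stopper as its top 12 mm, 11 to 37 g. One is of the 10, one of the 13, one of the 16 mm size (true diameter up to 0.7 mm more or less); which is not said: find it on the gauge. Origin at the foot's centre, z to the stopper. Starts upright in a pink-rack hole, foot on the hole floor.
- tube_b: another of the three tubes, as tube_a
- tube_c: another of the three tubes, as tube_a
- tip_box: bystander: clear box of pipette tips with a pink top and yellow tips, 85 x 122 mm, 51 mm high, loose; origin at the centre of its underside
- reagent: bystander: jar with a blue cap, 56 mm wide, 85 mm high, loose; origin at the centre of its underside
There are look-alikes about, which are no part of the job. Of the things that look like the gauge, the largest one is meant.

How it is judged:
On the way:
1. the tube is upright in the gauge slot, pushed in until it wedges between both edges of the slot (over 1 N on each), and rests there a moment (((x of tube_a in the frame of gauge between 0 and 0.03 m and y of tube_a in the frame of gauge between -0.005 and 0.005 m and z of tube_a in the frame of gauge between -0.005 and 0.04 m and angle between tube_a's own z axis and vertical below 0.12 rad and contact force between tube_a and jaw_left above 1 N and contact force between tube_a and jaw_right above 1 N and linear speed of tube_a below 0.01 m/s) or (x of tube_b in the frame of gauge between 0.03 and 0.06 m and y of tube_b in the frame of gauge between -0.005 and 0.005 m and z of tube_b in the frame of gauge between -0.005 and 0.04 m and angle between tube_b's own z axis and vertical below 0.12 rad and contact force between tube_b and jaw_left above 1 N and contact force between tube_b and jaw_right above 1 N and linear speed of tube_b below 0.01 m/s) or (x of tube_c in the frame of gauge between -0.03 and 0 m and y of tube_c in the frame of gauge between -0.005 and 0.005 m and z of tube_c in the frame of gauge between -0.005 and 0.04 m and angle between tube_c's own z axis and vertical below 0.12 rad and contact force between tube_c and jaw_left above 1 N and contact force between tube_c and jaw_right above 1 N and linear speed of tube_c below 0.01 m/s))), for 0.2 s.
At the end, for the whole second after the job is handed in: The tube from the white end of the pink rack stands released in a hole of the rack of its gauge colour (16 mm blue, 13 mm yellow, 10 mm green), its foot within 4 mm of the hole floor, at most 0.15 rad off upright and at rest; the other two tubes are within 12 mm of where they started (((x of tube_a in the frame of rack_yellow between -0.05 and 0.05 m and y of tube_a in the frame of rack_yellow between -0.012 and 0.012 m and z of tube_a in the frame of rack_yellow between 0 and 0.014 m and angle between tube_a's own z axis and vertical below 0.15 rad and linear speed of tube_a below 0.02 m/s and distance of each of tube_b, tube_c from where it was at the start of the episode below 0.012 m and horizontal distance between each of tube_b, tube_c and next above 0.022 m) or (x of tube_b in the frame of rack_green between -0.05 and 0.05 m and y of tube_b in the frame of rack_green between -0.012 and 0.012 m and z of tube_b in the frame of rack_green between 0 and 0.014 m and angle between tube_b's own z axis and vertical below 0.15 rad and linear speed of tube_b below 0.02 m/s and distance of each of tube_a, tube_c from where it was at the start of the episode below 0.012 m and horizontal distance between each of tube_a, tube_c and next above 0.022 m) or (x of tube_c in the frame of rack_blue between -0.05 and 0.05 m and y of tube_c in the frame of rack_blue between -0.012 and 0.012 m and z of tube_c in the frame of rack_blue between 0 and 0.014 m and angle between tube_c's own z axis and vertical below 0.15 rad and linear speed of tube_c below 0.02 m/s and distance of each of tube_a, tube_b from where it was at the start of the episode below 0.012 m and horizontal distance between each of tube_a, tube_b and next above 0.022 m))); the robot touches nothing.
It fails at once if a tube is forced: more than 20 N between a tube and the gauge (contact force between any of tube_a, tube_b, tube_c and gauge above 20 N).
It fails at once if a tube is rammed into a rack: more than 20 N between a tube and one of the coloured racks (contact force between any of tube_a, tube_b, tube_c and rack_blue above 20 N or contact force between any of tube_a, tube_b, tube_c and rack_yellow above 20 N or contact force between any of tube_a, tube_b, tube_c and rack_green above 20 N).
It fails at once if a tube that should be left alone is moved: two of the tubes are more than 20 mm from where they started (distance of each of tube_b, tube_c from where it was at the start of the episode above 0.02 m or distance of each of tube_a, tube_c from where it was at the start of the episode above 0.02 m or distance of each of tube_a, tube_b from where it was at the start of the episode above 0.02 m).
It fails at once if the tip box or the jar is moved by more than 15 mm (distance of any of tip_box, reagent from where it was at the start of the episode above 0.015 m).
It also fails if it takes over 67 s, if anything falls off the work surface, if the arm or the gripper's body presses on something with over 40 N, if the wrist force passes 120 N, or if a joint passes its speed limit or range.

ROBOT

A 6-joint arm with a two-finger parallel gripper is mounted at the origin on the work surface. World frame = base frame: x ahead of the robot, y to its left, z up, the work surface at z = 0. Lengths are in m, angles in rad, forces in N, time in s.
With the tool pointing down it reaches from about 0.3 to 0.875 m from the base axis. Payload 4.2 kg.
Tool frame: the origin (TCP) lies midway between the tips of the shut fingers; the grasp point (between the pads) lies 19 mm behind it; z points along the fingers, y is the direction in which the jaws open and shut (so a half turn about z gives the same grasp; the last joint's range is limited). The gripper opens to 85 mm and grips with 20 to 120 N. Pads are 22 mm wide; open, the fingers measure 114 mm over their backs; the gripper's body (76 mm by 85 mm) begins 54 mm behind the grasp point. The pads swing forward as they close: fully open they stand 13 mm farther back than shut.
Start: joints at [-0.02, 0.32, 1.565, -0, 1.257, -0.02], TCP at [0.575, 0, 0.231] pointing down, gripper open.
Joint ranges: [-3.11, 3.11], [-0.84, 2.01], [0.21, 2.61], [-1.34, 4.49], [0.05, 2.63], [-2.56, 2.56]. Speed limits (rad/s): [2.57, 2.57, 3.14, 3.14, 3.14, 3.14].

INTERFACE

Orientations are given as a unit quaternion [x, y, z, w].
In Python, from bench import bot gives the robot as it stands.
- The arm moves only by the tool arm_command, never from a script. Its argument "deltas" is a list of rows, each a list of 3 entries, a list of its own where there are three numbers: the shift along the tool's x, y, z in mm, then the turn, a rotation vector about the tool's x, y, z in rad, then the opening, from -1 (shut) to 1 (fully open). A call has 1 to 20 rows; each row is the pose to reach, as a shift and turn from the pose commanded when the call began, along the tool's axes at that moment; what a row does not reach only later rows make up. A row lasts 1/10 s, in which the tool goes at most 50 mm and 8.59 degrees, less where a joint would pass 70% of its speed; a pose out of reach is approached as far as the arm can. A call with a gripper value outside its range is refused whole. The fingers move at their own pace and stop on an object; "squeeze" is the grip in N (left out, the last holds). Time passes only in rows, so rows that repeat a pose let the fingers close. It gives the time, the measured TCP pose, the force and the opening at its end, in the units of the state.
- bot.state(): the state, without advancing time (a new reading comes with each control period).
- bot.grab_frame(name): name is "scene" or "side" or "wrist"; returns (picture, depth): 420x560x3 uint8, red, green, blue; 420x560 float32, m along the optical axis (not along the pixel's ray), 0 where there is no reading.
- bot.get_calibration(name): a dict with "intrinsics" (3x3 intrinsics, pixels), "dist" ([k1, k2, p1, p2, k3] as OpenCV has them; the pictures are not rectified), "R" (3x3) and "t" (3): a world point X has camera coordinates R X + t. Camera axes: x right, y down, z forward; pixel columns grow to the right and rows downward; lengths in m; the calibration is good to about 2 mm. A picture is of the moment at which its call begins: read the wrist's pose just before it. get_calibration takes no time and is no camera call; for the wrist camera it gives the pose at the moment of the call.
- bot.finish_job(): hands the job in, once; it reports no verdict.
The state is a dict: "t": time; "joint_positions": joint angles; "joint_velocities": joint speeds; "joint_torque": joint torques, N m; "tool_pos": TCP position; "eef_rot": TCP orientation; "wrist_force": force on the tool from outside, world axes, zero at the start; "ft_torque": the same for the moment, N m; "finger_gap": opening from 0.0 (shut) to 1.0 (fully open).
Only numpy, scipy, OpenCV 4.12 (cv2) and the standard library are available. Lean on these libraries where they do the work, as an engineer would, in place of code of your own. Each camera call takes 0.05 s, during which the arm holds its last target.

## Working session

There is one attempt and no reset: what is moved stays moved. The work goes in short steps, Python scripts to look and compute and a tool call to move; the robot and the scene stay as the last step left them, time stands still between calls to the robot, and variables do not carry over. Pictures are saved under pics/ and viewed, and the job is handed in when it is done.

Besides the shell and the picture viewer there is one more tool, called after "Request:" as name(argument=value, ...), one argument or row to a line, values as JSON. arm_command: Moves the arm, as the interface text tells. Its arguments: {"type":"object","properties":{"deltas":{"type":"array","items":{"type":"array"}},"squeeze":{"type":"number"}},"required":["deltas"]}

```bash
mkdir -p pics; python3 - <<'E'
from bench import bot
import cv2,numpy as np
s=bot.state();print(s)
for n in ["scene","side","wrist"]:
    c=bot.get_calibration(n);p,d=bot.grab_frame(n)
    np.savez(f"{n}0.npz",p=p,d=d,K=c["intrinsics"],dist=c["dist"],R=c["R"],t=c["t"])
    cv2.imwrite(f"pics/{n}0.png",p[:,:,::-1]);print(n,c["intrinsics"],c["dist"],-np.array(c["R"]).T@c["t"])
E
```

```text
{'t': 0.0, 'joint_positions': array([-1.99809888e-02,  3.20268057e-01,  1.56568391e+00,  1.82671597e-05,
        1.25741948e+00, -2.00213346e-02]), 'joint_velocities': array([ 0.00149769,  0.0009924 , -0.00030563, -0.00118667,  0.00099351,
       -0.00146689]), 'joint_torque': array([ 7.05825660e-04, -4.15526962e+01, -2.34157133e+01, -1.88356019e-06,
        8.09230405e-03,  1.54784908e-05]), 'tool_pos': array([5.74510970e-01, 2.70032406e-05, 2.30494073e-01]), 'eef_rot': array([ 7.07094233e-01,  7.07118769e-01, -6.09931151e-04, -6.47368629e-04]), 'wrist_force': array([-0.17498156,  0.03604617,  0.04779984]), 'ft_torque': array([ 0.01744337, -0.0438909 , -0.04392287]), 'finger_gap': 1.0030405150361075}
scene [[423.56995631   0.         280.34998944]
 [  0.         423.56995631 205.15761885]
 [  0.           0.           1.        ]] [-0.05808066  0.          0.          0.          0.        ] [ 0.99136909 -0.09962514  0.71239095]
side [[418.35389294   0.         273.1889178 ]
 [  0.         418.35389294 213.7734668 ]
 [  0.           0.           1.        ]] [0.00773576 0.         0.         0.         0.        ] [ 0.20556405 -0.68669967  0.63212362]
wrist [[339.97788437   0.         275.67390167]
 [  0.         339.97788437 212.44293019]
 [  0.           0.           1.        ]] [0.0025511 0.        0.        0.        0.       ] [0.57433393 0.07160934 0.3728709 ]
```

View pics/scene0.png

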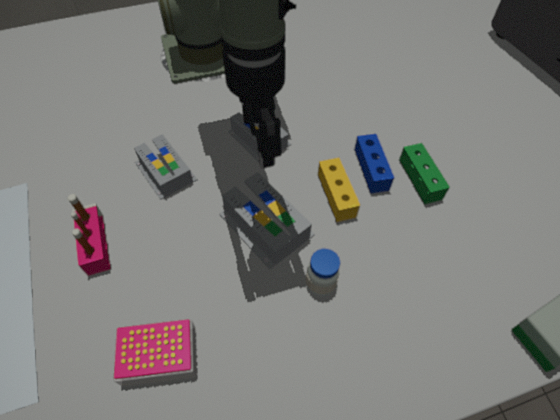

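View pics/side0.png

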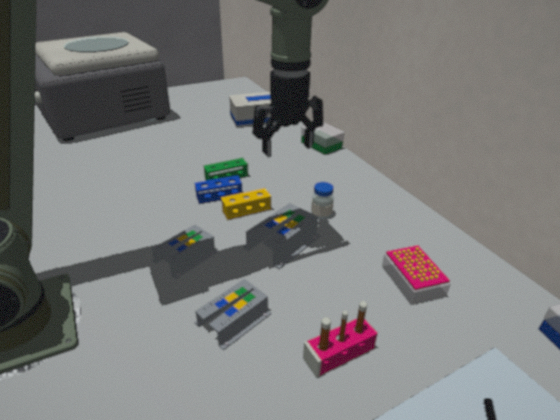

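View pics/wrist0.png

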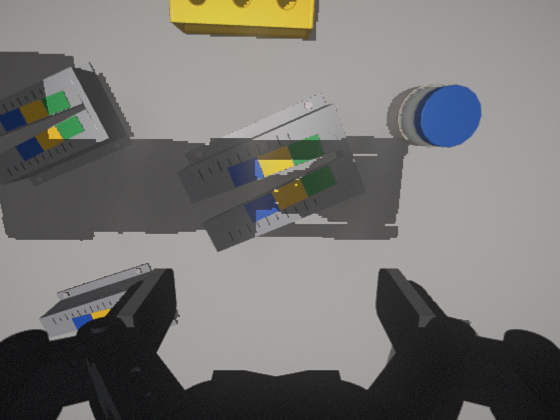

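```bash
cat > h.py <<'E'
import numpy as np,cv2
def load(f):
    return dict(np.load(f))
def ray(c,u,v):
    q=cv2.undistortPoints(np.array([[[u,v]]],float),c["K"],c["dist"])[0,0]
    R=c["R"];t=c["t"].ravel();o=-R.T@t;d=R.T@np.array([q[0],q[1],1]);return o,d
def atz(c,u,v,z):
    o,d=ray(c,u,v);return o+d*(z-o[2])/d[2]
def cloud(c):
    h,w=c["d"].shape
    uu,vv=np.meshgrid(np.arange(w),np.arange(h))
    q=cv2.undistortPoints(np.stack([uu,vv],-1).reshape(-1,1,2).astype(float),c["K"],c["dist"])[:,0]
    X=np.c_[q,np.ones(len(q))]*c["d"].reshape(-1,1)
    return ((X-c["t"].ravel())@c["R"]).reshape(h,w,3)
def proj(c,X):
    r=cv2.Rodrigues(c["R"])[0];return cv2.projectPoints(np.array(X,float).reshape(-1,1,3),r,c["t"].reshape(3,1),c["K"],c["dist"])[0][:,0]
def crop(c,x0,y0,x1,y1,name,s=6):
    p=c["p"][y0:y1,x0:x1,::-1];cv2.imwrite(name,cv2.resize(p,None,fx=s,fy=s,interpolation=cv2.INTER_CUBIC))
def snap(n,f):
    from bench import bot
    c=bot.get_calibration(n);p,d=bot.grab_frame(n)
    np.savez(f,p=p,d=d,K=c["intrinsics"],dist=c["dist"],R=c["R"],t=c["t"]);return load(f)
E
python3 - <<'E'
from h import *
import h
for n in ["scene","side","wrist"]:
    c=load(n+"0.npz");P=cloud(c);hsv=cv2.cvtColor(c["p"],cv2.COLOR_RGB2HSV)
    H,S,V=[hsv[...,i].astype(int) for i in range(3)]
    for nm,m,z in [("pink",(H>160)&(H<178)&(S>180)&(V>120),.045),("blue",(H>105)&(H<125)&(S>150)&(V>60),.045),("green",(H>50)&(H<80)&(S>150)&(V>50),.045),("yel",(H>18)&(H<30)&(S>180)&(V>140),.045)]:
        k,l,st,ce=cv2.connectedComponentsWithStats(m.astype(np.uint8))
        for i in range(1,k):
            if st[i,4]>80:
                Q=P[(l==i)];Q=Q[(Q[:,2]>.02)&(Q[:,2]<.1)]
                if len(Q)<20: continue
                top=Q[Q[:,2]>np.percentile(Q[:,2],90)-.006]
                r=cv2.minAreaRect((top[:,:2]*1000).astype(np.float32))
                print(n,nm,ce[i].round(),st[i,4],len(top),np.median(top[:,2]).round(4),[np.round(x,1) for x in r])
    # grey plate at z .055
    m=(abs(P[...,2]-.055)<.006)&(P[...,0]>.2)&(P[...,0]<.8)
    k,l,st,ce=cv2.connectedComponentsWithStats(m.astype(np.uint8))
    for i in range(1,k):
        if st[i,4]>150:
            r=cv2.minAreaRect((P[l==i][:,:2]*1000).astype(np.float32));print(n,"z55",ce[i].round(),st[i,4],np.median(P[l==i][:,2]).round(4),[np.round(x,1) for x in r])
crop(load("scene0.npz"),60,180,130,280,"pics/a.png",6)
crop(load("side0.npz"),295,290,385,375,"pics/b.png",7)
crop(load("wrist0.npz"),160,80,380,260,"pics/c.png",3)
E
```

```text
scene pink [ 91. 239.] 703 700 0.0441 [array([ 521.3, -316.1]), array([119.4,  43.4]), np.float64(1.9)]
scene pink [127. 353.] 492 492 0.0459 [array([ 759.6, -246.4]), array([80.9, 77.8]), np.float64(80.5)]
scene pink [130. 352.] 83 83 0.0462 [array([ 754.9, -264.4]), array([15.9, 25.4]), np.float64(82.6)]
scene blue [373. 159.] 1104 832 0.0434 [array([504.3, 264.3]), array([ 42.4, 125.2]), np.float64(82.2)]
scene blue [266. 197.] 103 103 0.0542 [array([544.3,  18.4]), array([27. , 18.4]), np.float64(21.3)]
scene blue [251. 208.] 101 100 0.0541 [array([559.5, -15.2]), array([26.1, 16.4]), np.float64(24.4)]
scene blue [325. 263.] 610 594 0.0834 [array([718.3,  68.1]), array([44.8, 47.6]), np.float64(63.3)]
scene green [423. 170.] 1208 897 0.0436 [array([560.9, 353.7]), array([ 43.9, 122.5]), np.float64(89.6)]
scene green [286. 219.] 81 81 0.0541 [array([601.6,  39.4]), array([25.9, 15.2]), np.float64(18.9)]
scene green [273. 228.] 97 97 0.0542 [array([614. ,  10.5]), array([27. , 16.5]), np.float64(21.2)]
scene z55 [535.  47.] 266 0.0548 [array([288.8, 828.1]), array([179.3,  11.7]), 
[... 1718 characters left out ...]
)]
wrist green [ 55. 103.] 300 299 0.0424 [array([370.9,  81.8]), array([21.8, 13.8]), np.float64(18.8)]
wrist green [ 67. 128.] 206 203 0.0423 [array([379.7,  59.4]), array([22. , 13.9]), np.float64(26.8)]
wrist yel [294.   5.] 166 114 0.0447 [array([588.6, 161. ]), array([28.2,  7.9]), np.float64(0.1)]
wrist yel [ 54. 133.] 118 118 0.0424 [array([364.2,  54.2]), array([11.8, 10.9]), np.float64(8.3)]
wrist yel [100. 314.] 96 95 0.0421 [array([ 380.7, -140.6]), array([21.9,  7.2]), np.float64(17.3)]
wrist z55 [415. 114.] 679 0.0565 [array([705.5,  70. ]), array([55.2, 33.2]), np.float64(88.1)]
wrist z55 [276. 177.] 13066 0.0548 [array([570.2,   9.1]), array([158.7,  88.5]), np.float64(23.1)]
```

```bash
python3 - <<'E'
import cv2,numpy as np
a=cv2.imread("pics/a.png");b=cv2.imread("pics/b.png")
b=cv2.resize(b,(380,360));a=cv2.resize(a,(420,600))
o=np.zeros((600,800,3),np.uint8);o[:,:420]=a;o[:360,420:]=b;cv2.imwrite("pics/ab.png",o)
E
```

```text
(no output)
```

View pics/ab.png

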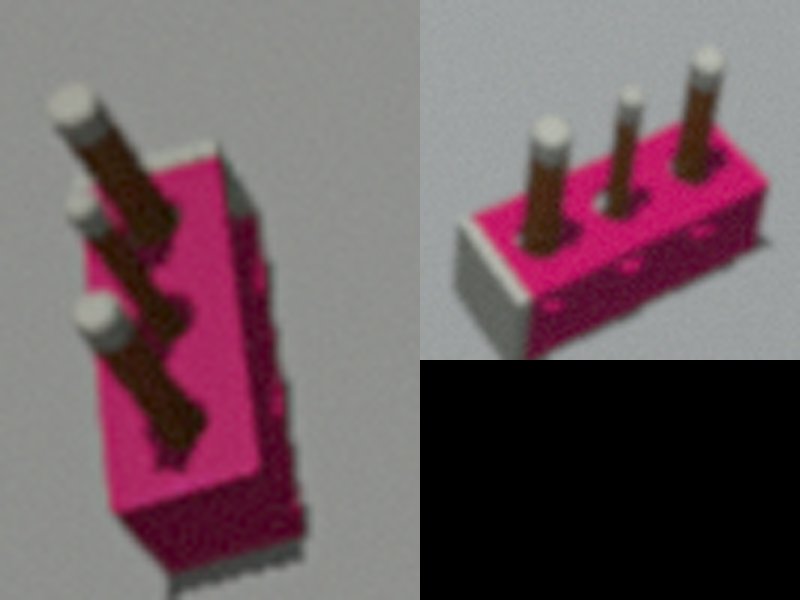

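View pics/c.png

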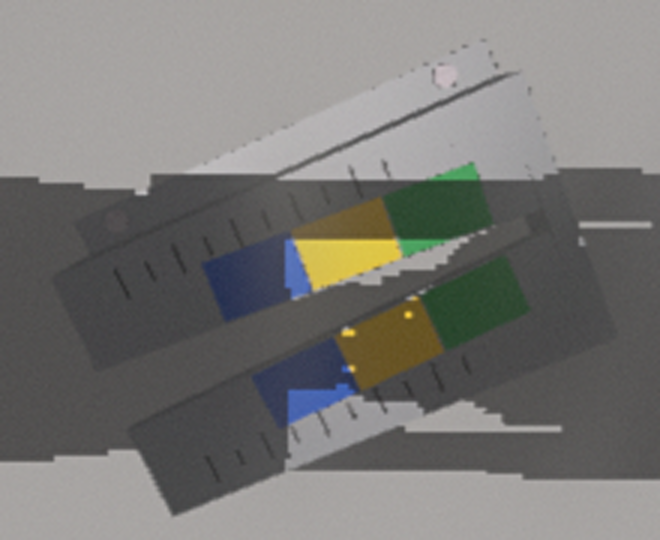

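Request:
arm_command(
  deltas=[
    [[-318,-135,0],[0,0,1.536],1],
    [[-318,-135,0],[0,0,1.536],1],
    [[-318,-135,0],[0,0,1.536],1],
    [[-318,-135,0],[0,0,1.536],1],
    [[-318,-135,0],[0,0,1.536],1],
    [[-318,-135,0],[0,0,1.536],1],
    [[-318,-135,0],[0,0,1.536],1],
    [[-318,-135,0],[0,0,1.536],1],
    [[-318,-135,0],[0,0,1.536],1],
    [[-318,-135,0],[0,0,1.536],1],
    [[-318,-135,0],[0,0,1.536],1],
    [[-318,-135,0],[0,0,1.536],1],
    [[-318,-135,0],[0,0,1.536],1],
    [[-318,-135,0],[0,0,1.536],1],
  ],
)

```text
t: 1.55
tool_pos: [0.44, -0.3179, 0.2312]
eef_rot: [1.0, 0.018, -0.0, -0.0]
wrist_force: [1.0, 0.4, 0.0]
finger_gap: 0.996
```

```bash
python3 - <<'E'
from h import *
from bench import bot
print(bot.state()["tool_pos"],bot.state()["joint_positions"])
c=snap("wrist","w1.npz");cv2.imwrite("pics/w1.png",c["p"][:,:,::-1])
P=cloud(c)
for lo,hi,nm in [(.041,.049,"rack"),(.1,.12,"tops")]:
    m=(P[...,2]>lo)&(P[...,2]<hi)&(P[...,0]>.4)&(P[...,0]<.62)&(abs(P[...,1]+.318)<.06)
    k,l,st,ce=cv2.connectedComponentsWithStats(m.astype(np.uint8))
    for i in range(1,k):
        if st[i,4]>60:
            Q=P[l==i]; r=cv2.minAreaRect((Q[:,:2]*1000).astype(np.float32));print(nm,ce[i].round(),st[i,4],np.median(Q,0).round(4),[np.round(x,1) for x in r])
E
```

```text
[ 0.44000424 -0.31791163  0.2312407 ] [-6.46890065e-01  2.69153853e-01  1.63756708e+00  4.17237764e-05
  1.23499648e+00  8.88333709e-01]
rack [279. 101.] 5412 [ 0.5243 -0.3167  0.0447] [array([ 518.2, -317.1]), array([124.3,  44.6]), np.float64(2.1)]
tops [279.  49.] 327 [ 0.5545 -0.315   0.1094] [array([ 555., -315.]), array([13.1, 13. ]), np.float64(18.5)]
tops [280. 105.] 145 [ 0.5171 -0.3175  0.1094] [array([ 517.3, -317.7]), array([9.3, 9.3]), np.float64(46.7)]
tops [280. 154.] 318 [ 0.4808 -0.3188  0.1094] [array([ 480.5, -318.8]), array([15. , 13.9]), np.float64(2.3)]
```

View pics/w1.png

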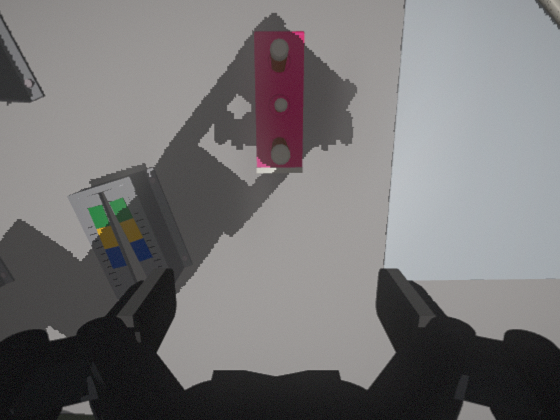

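Request:
arm_command(
  deltas=[
    [[40.5,2,0],[0,0,0],1],
    [[40.5,2,40],[0,0,0],1],
    [[40.5,2,80],[0,0,0],1],
    [[40.5,2,120],[0,0,0],1],
    [[40.5,2,150],[0,0,0],1],
    [[40.5,2,160],[0,0,0],1],
    [[40.5,2,160],[0,0,0],1],
    [[40.5,2,160],[0,0,0],1],
  ],
  squeeze=40,
)

```text
t: 2.4
tool_pos: [0.4816, -0.3193, 0.0728]
eef_rot: [1.0, 0.017, 0.001, 0.001]
wrist_force: [-0.7, 0.1, 0.0]
finger_gap: 0.998
```

Request:
arm_command(
  deltas=[
    [[0,0,0],[0,0,0],-1],
    [[0,0,0],[0,0,0],-1],
    [[0,0,0],[0,0,0],-1],
    [[0,0,0],[0,0,0],-1],
    [[0,0,0],[0,0,0],-1],
    [[0,0,0],[0,0,0],-1],
    [[0,0,0],[0,0,0],-1],
    [[0,0,0],[0,0,0],-1],
    [[0,0,0],[0,0,0],-1],
    [[0,0,0],[0,0,0],-1],
  ],
)

```text
t: 3.4
tool_pos: [0.4808, -0.3186, 0.0717]
eef_rot: [1.0, 0.017, 0.0, 0.0]
wrist_force: [-1.2, 0.1, 5.6]
finger_gap: 0.171
```

```bash
python3 - <<'E'
from h import *
from bench import bot
s=bot.state();print(s["tool_pos"],s["finger_gap"]*85,s["wrist_force"])
c=snap("wrist","w2.npz");cv2.imwrite("pics/w2.png",c["p"][:,:,::-1])
E
```

```text
[ 0.48075557 -0.31863799  0.07168473] 14.502103999153157 [-1.19925093  0.14906141  5.62823043]
```

View pics/w2.png

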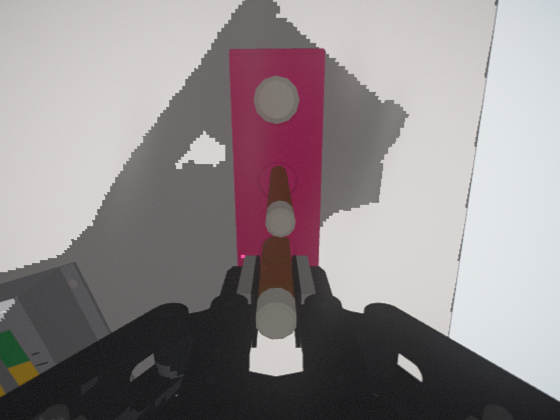

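Request:
arm_command(
  deltas=[
    [[0,0,-10],[0,0,0],-1],
    [[0,0,-30],[0,0,0],-1],
    [[0,0,-60],[0,0,0],-1],
    [[0,0,-95],[0,0,0],-1],
    [[0,0,-128],[0,0,0],-1],
    [[0,0,-128],[0,0,0],-1],
    [[-4,-40,-128],[0,0,-0.06],-1],
    [[-8,-80,-128],[0,0,-0.12],-1],
    [[-12,-120,-128],[0,0,-0.18],-1],
    [[-16,-160,-128],[0,0,-0.24],-1],
    [[-18,-200,-128],[0,0,-0.3],-1],
    [[-20,-240,-128],[0,0,-0.368],-1],
    [[-20,-270,-128],[0,0,-0.368],-1],
    [[-20.4,-277.8,-128],[0,0,-0.368],-1],
    [[-20.4,-277.8,-128],[0,0,-0.368],-1],
    [[-20.4,-277.8,-128],[0,0,-0.368],-1],
  ],
)

```text
t: 5.05
tool_pos: [0.4506, -0.0425, 0.1991]
eef_rot: [0.98, 0.2, -0.0, 0.0]
wrist_force: [0.7, -1.1, -0.0]
finger_gap: 0.17
```

```bash
python3 - <<'E'
from h import *
from bench import bot
s=bot.state();print(s["tool_pos"],s["eef_rot"],s["finger_gap"]*85,s["wrist_force"])
c=snap("wrist","w3.npz");cv2.imwrite("pics/w3.png",c["p"][:,:,::-1])
P=cloud(c)
m=(abs(P[...,2]-.055)<.004)&(P[...,0]>.48)&(P[...,0]<.7)&(abs(P[...,1])<.12)
k,l,st,ce=cv2.connectedComponentsWithStats(m.astype(np.uint8));i=1+st[1:,4].argmax()
print(st[i],[np.round(x,2) for x in cv2.minAreaRect((P[l==i][:,:2]*1000).astype(np.float32))],np.median(P[l==i][:,2]))
g=load("wrist0.npz")
E
```

```text
[ 0.45056673 -0.04247003  0.19905926] [ 9.79803945e-01  1.99960200e-01 -2.25963393e-04  3.09365597e-04] 14.427893053678355 [ 0.67817097 -1.10300121 -0.00181229]
[ 284    0   51  139 6342] [array([554.03, -25.05]), array([100.83,  37.84]), np.float64(23.49)] 0.05493746872189248
```

View pics/w3.png

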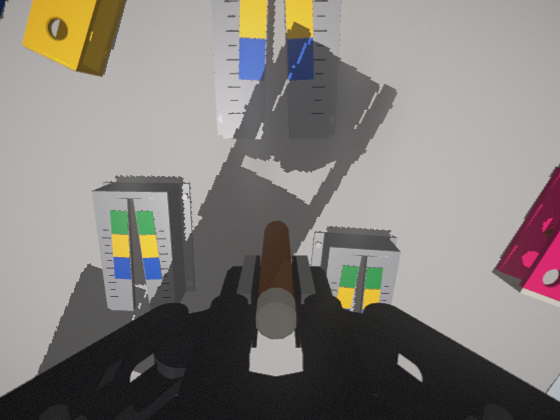

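```bash
python3 - <<'E'
from h import *
c=load("w3.npz");crop(c,205,0,345,150,"pics/w3c.png",4)
E
```

```text
(no output)
```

View pics/w3c.png

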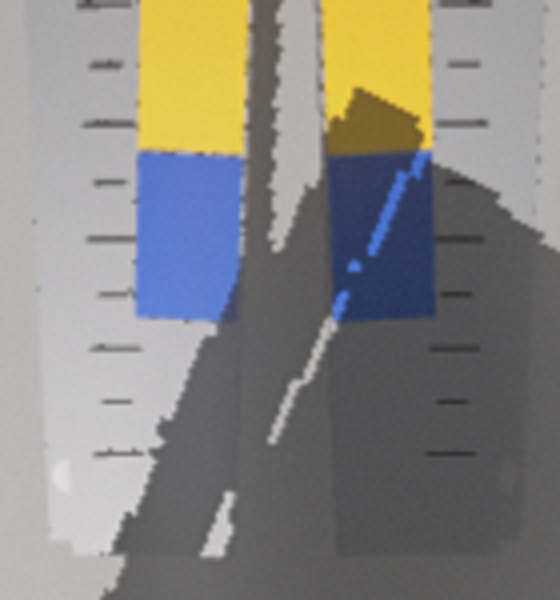

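```bash
python3 - <<'E'
from h import *
c=load("w3.npz")
def W(u,v): return atz(c,205+(u-1.5)/4,(v-1.5)/4,.055)[:2]*1000
for v,a,b in [(555,230,337),(320,238,332),(153,244,327)]:
    A,B=W(a,v),W(b,v);print(A.round(1),B.round(1),((A+B)/2).round(1),np.linalg.norm(A-B).round(1))
for v,a,b in [(320,136,435),(153,138,433),(555,50,522)]:
    A,B=W(a,v),W(b,v);print(A.round(1),B.round(1),((A+B)/2).round(1),np.linalg.norm(A-B).round(1))
g=np.array([570.4,9.1]);
for x in(-79,-30,0): print(x,(g+x*np.array([np.cos(.4035),np.sin(.4035)])).round(1))
# same in wrist0: crop offset 160,80, scale 3
c=load("wrist0.npz")
def V(u,v): return atz(c,160+(u-1)/3,80+(v-1)/3,.055)[:2]*1000
for a,b in [((102,370),(130,430)),((227,321),(253,376)),((313,291),(335,338)),((401,257),(420,295)),((490,224),(505,257))]:
    A,B=V(*a),V(*b);print("w0",A.round(1),B.round(1),((A+B)/2).round(1),np.linalg.norm(A-B).round(1))
E
```

```text
[493.2 -11.2] [501.9 -31.5] [497.5 -21.3] 22.1
[535.7   4.7] [542.9 -12.4] [539.3  -3.9] 18.5
[563.6  15. ] [5.698e+02 5.000e-01] [566.7   7.7] 15.8
[527.8  23.1] [550.9 -31. ] [539.3  -3.9] 58.9
[555.7  33.6] [577.7 -18.1] [566.7   7.7] 56.3
[478.7  22.9] [516.8 -66.6] [497.7 -21.8] 97.3
-79 [497.7 -21.9]
-30 [542.8  -2.7]
0 [570.4   9.1]
w0 [495.1 -10.9] [502.9 -31.2] [499.  -21.1] 21.7
w0 [535.8   5.1] [543.6 -12.9] [539.7  -3.9] 19.7
w0 [563.2  14.8] [ 5.701e+02 -4.000e-01] [566.7   7.2] 16.6
w0 [590.8  25.5] [596.9  13.5] [593.9  19.5] 13.5
w0 [618.1  35.7] [623.2  25.5] [620.7  30.6] 11.4
```

```bash
python3 - <<'E'
from h import *
c=load("w3.npz");x,y=.45057,-.04247
print(proj(c,[[x,y,.1375],[x,y,.2375]]))
crop(c,230,205,330,345,"pics/w3d.png",4)
E
```

```text
[[277.11633189 230.30552289]
 [278.34592858 323.87502329]]
```

View pics/w3d.png

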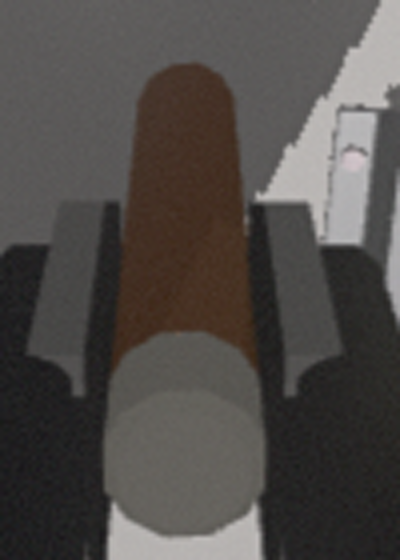

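Request:
arm_command(
  deltas=[
    [[26.4,-0.8,0],[0,0,0],-1],
    [[26.4,-0.8,30],[0,0,0],-1],
    [[26.4,-0.8,60],[0,0,0],-1],
    [[26.4,-0.8,90],[0,0,0],-1],
    [[26.4,-0.8,113],[0,0,0],-1],
    [[26.4,-0.8,113],[0,0,0],-1],
    [[26.4,-0.8,113],[0,0,0],-1],
    [[36,-0.8,113],[0,0,0],-1],
    [[46,-0.8,113],[0,0,0],-1],
    [[56,-0.8,113],[0,0,0],-1],
    [[66,-0.8,113],[0,0,0],-1],
    [[76,-0.8,113],[0,0,0],-1],
    [[86,-0.8,113],[0,0,0],-1],
    [[86,-0.8,113],[0,0,0],-1],
    [[86,-0.8,113],[0,0,0],-1],
  ],
)

```text
t: 6.6
tool_pos: [0.5295, -0.0072, 0.0862]
eef_rot: [0.98, 0.2, -0.0, 0.0]
wrist_force: [0.1, -0.3, 0.6]
finger_gap: 0.172
```

```bash
cat > g.py <<'E'
from bench import bot
import numpy as np
s=bot.state();p=s["tool_pos"]*1000-[566.7,7.6,0];a=np.radians(23);C,S=np.cos(a),np.sin(a)
f=s["wrist_force"]
print("gx,gy,z",round(C*p[0]+S*p[1],1),round(-S*p[0]+C*p[1],1),round(p[2],1),"F",np.round([C*f[0]+S*f[1],-S*f[0]+C*f[1],f[2]],1),"yaw",np.degrees(2*np.arctan2(s["eef_rot"][1],s["eef_rot"][0])),s["t"],s["finger_gap"]*85)
E
python3 - <<'E'
import g
from h import *
c=snap("wrist","w4.npz");crop(c,180,80,380,340,"pics/w4.png",2)
c=snap("side","s4.npz");crop(c,225,130,345,270,"pics/s4.png",4)
E
```

```text
gx,gy,z -40.0 1.0 86.2 F [-0.  -0.3  0.6] yaw 23.106709878791225 6.6 14.602176067093744
```

View pics/w4.png

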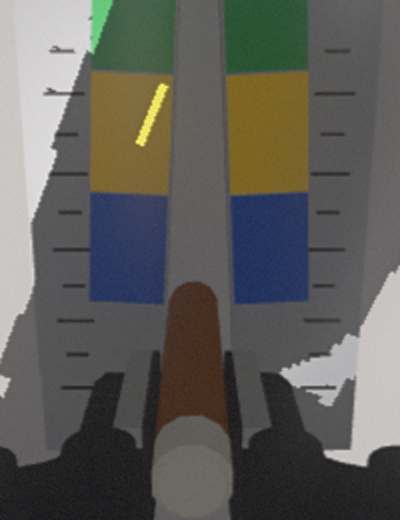

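View pics/s4.png

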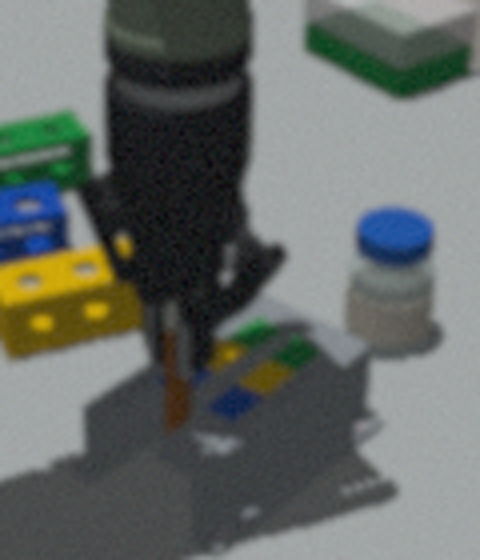

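Request:
arm_command(
  deltas=[
    [[5,1.4,0],[0,0,0],-1],
    [[12,1.4,0],[0,0,0],-1],
    [[20,1.4,0],[0,0,0],-1],
    [[28,1.4,0],[0,0,0],-1],
    [[34,1.4,0],[0,0,0],-1],
    [[38,1.4,0],[0,0,0],-1],
    [[38,1.4,0],[0,0,0],-1],
    [[38,1.4,0],[0,0,0],-1],
  ],
)

```text
t: 7.5
tool_pos: [0.5634, 0.0057, 0.0858]
eef_rot: [0.98, 0.2, -0.002, 0.0]
wrist_force: [-3.2, -4.1, 0.8]
finger_gap: 0.167
```

```bash
python3 - <<'E'
import g
from h import *
c=snap("wrist","w5.npz");crop(c,180,80,380,340,"pics/w5.png",2)
E
```

```text
gx,gy,z -3.8 -0.4 85.8 F [-4.6 -2.5  0.8] yaw 23.120912930165908 7.5 14.2290715178977
```

View pics/w5.png

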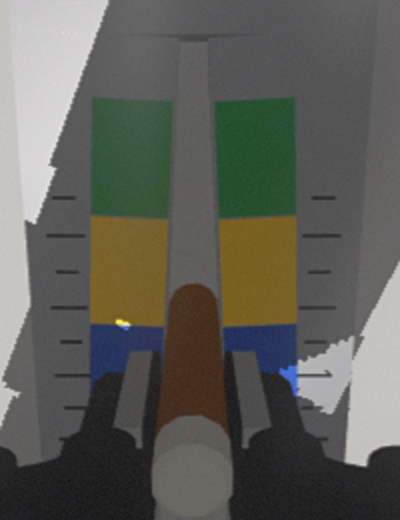

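```bash
python3 - <<'E'
from h import *
for f in ["w2","w3","w5"]:
    c=load(f+".npz");P=cloud(c)
    v=320 if f!="w5" else 80+480//2
    print(f,"top",P[v,276].round(4),"camz",(-c["R"].T@c["t"].ravel()).round(4),c["d"][v,240:320:4].round(3))
c=load("w5.npz")
for v in range(215,335,8):
    r=c["d"][v];print(v,(r[246:310:2]*1000).astype(int))
E
```

```text
w2 top [ 0.4815 -0.3179  0.1096] camz [ 0.551  -0.3154  0.214 ] [0.102 0.101 0.111 0.12  0.12  0.119 0.12  0.12  0.12  0.12  0.119 0.119
 0.12  0.119 0.12  0.12  0.107 0.101 0.101 0.102]
w3 top [ 0.4517 -0.0411  0.2375] camz [ 0.5153 -0.0138  0.3413] [0.1   0.102 0.112 0.121 0.122 0.119 0.119 0.12  0.119 0.119 0.118 0.121
 0.119 0.12  0.12  0.12  0.107 0.101 0.101 0.1  ]
w5 top [0.5641 0.0069 0.1234] camz [0.6286 0.0345 0.2278] [0.101 0.1   0.112 0.12  0.121 0.12  0.12  0.12  0.12  0.12  0.119 0.12
 0.119 0.119 0.12  0.121 0.106 0.102 0.102 0.102]
215 [181 180 181 180 180 179 179 179 180 182 239 239 238 238 238 238 238 239
 237 238 237 184 180 180 179 179 180 179 179 180 179 181]
223 [180 181 182 181 180 182 181 182 181 239 239 241 239 209 208 207 207 208
 211 241 239 239 182 183 181 180 181 181 181 182 181 181]
231 [182 183 182 182 182 181 183 182 182 242 202 198 196 194 193 195 192 194
 195 198 202 210 183 182 182 182 182 182 182 183 183 182]
239 [184 185 184 185 184 183 185 184 185 195 188 185 182 180 180 180 180   0
 183 184 186 193 183 184 184 184 183 183 182 184 185 182]
247 [1
[... 778 characters left out ...]
 121 121 122 121 121 121]
295 [118 117 117 117 117 125 132 131 127 126 125 124 125 124 124 123 123 122
 124 125 125 127 128 130 131 119 118 117 117 117 118 118]
303 [110 119 118 118 119 125 126 122 122 120 120 120 119 119 119 119 118 118
 120 119 120 121 123 125 128 119 118 119 118 109 109 110]
311 [105 113 117 120 119 123 119 119 118 118 118 119 119 118 118 118 118 118
 118 118 118 119 120 120 120 119 119 118 114 106 104 105]
319 [101 111 117 119 119 121 119 118 118 118 119 118 120 119 119 120 119 118
 120 119 119 120 120 119 120   0 120 121 113 106 101 101]
327 [101 111 117 122 121 122 121 120 120 119 121 119 120 120 119 120 119 119
 119 119 120 120 120 121 121 121 122 122 113 110  97  92]
```

```bash
python3 - <<'E'
from h import *
c=load("w2.npz")
for (v,u) in [(100,276),(219,280),(316,277)]:
    print(v,c["d"][v,u],(c["d"][v,u-28:u+29]*1000).astype(int))
crop(c,235,60,320,350,"pics/w2c.png",2)
g=cv2.cvtColor(c["p"],cv2.COLOR_RGB2GRAY).astype(int)
for v,u in [(100,276),(219,280),(316,277)]: print(g[v,u-28:u+29])
import g
E
```

```text
100 0.09871316 [160 161 160 161 160 101 100  99  99  98  98 100  99  99  98  97  99  99
  99  98  99  98  98  99  99  99  99  99  98  98  98  99  99  99  99  98
  98  98  99  98  99  98  99  98  98  98  97  98 100 100  99 161 161 160
 160 160 160]
219 0.108932555 [176 176 177 177 176 178 177 177 176 178 178 177 177 177 110 110 109 109
 109 108 110 108 109 109 108 110 108 109 108 109 108 108 109 109 109 108
 109 109 108 110 109 110 110 176 177 177 177 177 176 176 176 177 177 176
 176 177 178]
316 0.120008856 [112 117 120 119 120 120 120 119 119 120 119 119 119 118 118 119 119 119
 119 118 119 118 119 119 118 119 119 118 120 118 118 119 119 120 120 118
 119 118 118 118 120 118 120 119 120 120 120 119 119 119 121 120 118 112
 111 106 103]
[ 79  80  82  81  80  96 107 110 111 109 115 117 118 118 118 120 118 116
 118 119 118 120 119 120 122 118 120 122 121 119 122 120 121 121 122 121
 121 122 119 122 120 121 121 120 121 122 115 106 109 111 109  87  70  70
  74  74  73]
[ 72  68  69  72  71  69  71  73  72  72  72  72  71  80 105 112 112 111
 113 113 117 115 117 115 116 116 116 116 115 115 115 117 115 117 116 117
 119 117 113 112 114 113 107  83  71  69  71  67  72  70  67  70  72  70
  72  70  74]
[ 37  39  41  40  39  41  58 102 110 112 111 114 115 116 114 116 116 113
 113 115 116 116 115 114 115 115 114 116 117 114 117 114 115 116 115 115
 117 116 115 117 116 116 113 112 110 111 112  73  46  43  46  40  41  39
  44  43  44]
gx,gy,z -3.8 -0.4 85.8 F [-4.1 -2.1  0.9] yaw 23.116306723035752 7.55 13.932558459693404
```

Request:
arm_command(
  deltas=[
    [[0,0.4,0],[0,0,0],-1],
    [[0,0.4,0],[0,0,0],-1],
    [[0,0.4,0],[0,0,0],-1],
  ],
)

```text
t: 7.85
tool_pos: [0.5634, 0.0057, 0.0858]
eef_rot: [0.98, 0.2, -0.002, -0.0]
wrist_force: [-4.7, -2.9, -0.4]
finger_gap: 0.172
```

```bash
python3 g.py
```

```text
gx,gy,z -3.8 -0.5 85.8 F [-5.4 -0.8 -0.4] yaw 23.086180965203493 7.85 14.583454525267744
```

Request:
arm_command(
  deltas=[
    [[0,0.2,0],[0,0,0],-1],
    [[0,0.2,0],[0,0,0],-1],
    [[0,0.2,0],[0,0,0],-1],
    [[0,0.2,0],[0,0,0],-1],
    [[0,0.2,0],[0,0,0],-1],
  ],
)

```text
t: 8.35
tool_pos: [0.5634, 0.0057, 0.0858]
eef_rot: [0.98, 0.2, -0.002, -0.0]
wrist_force: [-4.1, -2.5, 0.2]
finger_gap: 0.17
```

```bash
python3 - <<'E'
import g
from h import *
c=snap("wrist","w6.npz");crop(c,220,215,340,335,"pics/w6.png",5)
x,y=.5634,.0057
a=np.radians(23);C,S=np.cos(a),np.sin(a)
# band lines on plate beside tube
for gx in (-30,0,30):
  print(gx,proj(c,[[.5667+C*gx/1000-S*s,.0076+S*gx/1000+C*s,.055] for s in(.02,-.02)]))
c=snap("side","s6.npz");crop(c,235,170,325,260,"pics/s6.png",6)
c=snap("scene","c6.npz");crop(c,210,150,320,270,"pics/c6.png",5)
E
```

```text
gx,gy,z -3.8 -0.5 85.8 F [-4.8 -0.7  0.2] yaw 23.089655708547618 8.35 14.46441922436536
-30 [[241.17782124 291.47430084]
 [311.5517286  291.63413919]]
0 [[239.70429336 242.11730448]
 [313.27989322 242.27491811]]
30 [[238.08567187 188.05271438]
 [315.17769491 188.20695344]]
```

View pics/w6.png

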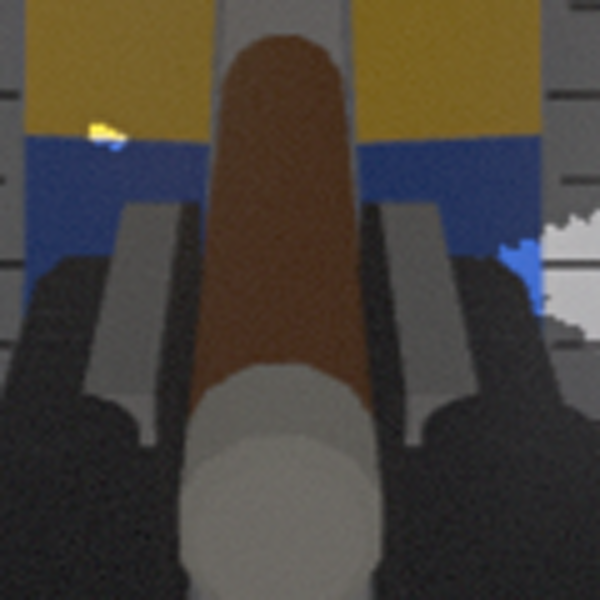

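View pics/s6.png

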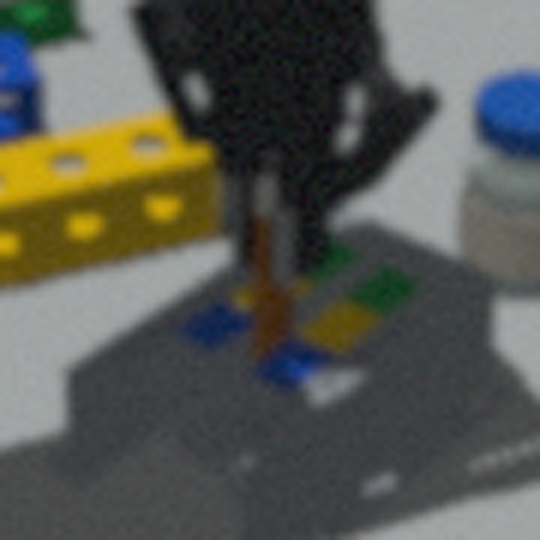

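View pics/c6.png

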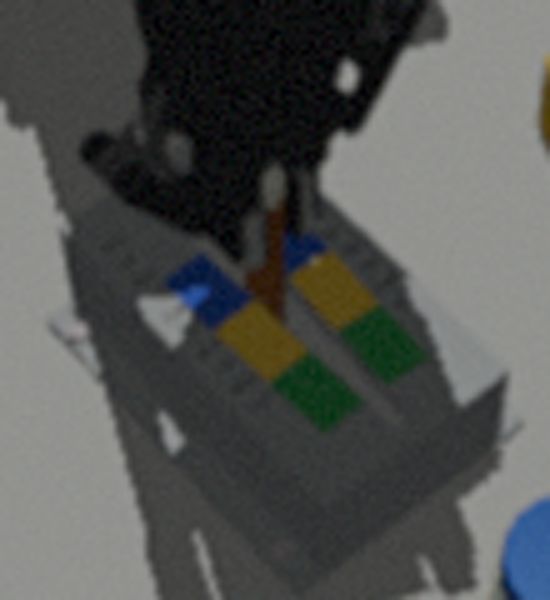

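Request:
arm_command(
  deltas=[
    [[-3,-0.3,0],[0,0,0],-1],
    [[-8,-0.3,0],[0,0,0],-1],
    [[-16,-0.3,0],[0,0,0],-1],
    [[-26,-0.3,0],[0,0,0],-1],
    [[-36,-0.3,0],[0,0,0],-1],
    [[-46,-0.3,0],[0,0,0],-1],
    [[-58,-0.3,0],[0,0,0],-1],
    [[-70,-0.3,0],[0,0,0],-1],
    [[-82,-0.3,0],[0,0,0],-1],
    [[-94,-0.3,0],[0,0,0],-1],
    [[-98,-0.3,0],[0,0,0],-1],
    [[-98,-0.3,-20],[0,0,0],-1],
    [[-98,-0.3,-50],[0,0,0],-1],
    [[-98,-0.3,-85],[0,0,0],-1],
    [[-98,-0.3,-114],[0,0,0],-1],
    [[-98,-0.3,-114],[0,0,0],-1],
    [[-98,-0.3,-114],[0,0,0],-1],
  ],
)

```text
t: 10.2
tool_pos: [0.4748, -0.0324, 0.2005]
eef_rot: [0.98, 0.2, 0.001, 0.0]
wrist_force: [-0.2, -0.9, -0.9]
finger_gap: 0.164
```

Request:
arm_command(
  deltas=[
    [[11,-37,0],[0,0,0.07],-1],
    [[22,-74,0],[0,0,0.14],-1],
    [[33,-110,0],[0,0,0.21],-1],
    [[44,-147,0],[0,0,0.28],-1],
    [[55,-184,0],[0,0,0.35],-1],
    [[66,-221,0],[0,0,0.42],-1],
    [[77,-258,0],[0,0,0.49],-1],
    [[88,-294.6,0],[0,0,0.539],-1],
    [[88,-294.6,0],[0,0,0.539],-1],
    [[88,-294.6,0],[0,0,0.539],-1],
    [[88,-294.6,0],[0,0,0.539],-1],
  ],
)

```text
t: 11.3
tool_pos: [0.4398, 0.2721, 0.1992]
eef_rot: [0.998, -0.068, -0.001, 0.001]
wrist_force: [-0.4, 0.2, -1.0]
finger_gap: 0.167
```

```bash
python3 - <<'E'
import g
from h import *
from bench import bot
print(bot.state()["tool_pos"])
c=snap("wrist","w7.npz");cv2.imwrite("pics/w7.png",c["p"][:,:,::-1])
P=cloud(c)
m=(abs(P[...,2]-.045)<.004)&(P[...,0]>.42)&(P[...,0]<.6)&(abs(P[...,1]-.264)<.06)
k,l,st,ce=cv2.connectedComponentsWithStats(m.astype(np.uint8));i=1+st[1:,4].argmax()
print(st[i],[np.round(x,2) for x in cv2.minAreaRect((P[l==i][:,:2]*1000).astype(np.float32))],np.median(P[l==i][:,2]))
E
```

```text
gx,gy,z -13.5 293.0 199.2 F [-0.3  0.3 -1. ] yaw -7.81797060419875 11.3 14.18066597248222
[0.43977966 0.27208127 0.19922731]
[ 246   41   55  153 6798] [array([503.21, 265.74]), array([ 44.18, 123.86]), np.float64(82.69)] 0.044692474996826284
```

View pics/w7.png

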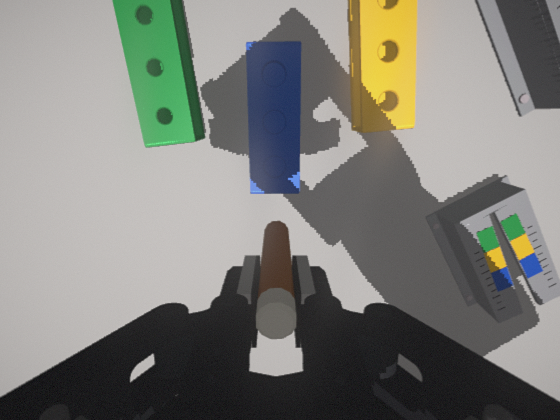

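```bash
python3 - <<'E'
from h import *
c=load("w7.npz");p=c["p"][30:205,235:315,::-1].astype(float)
p=np.clip(p*1.8,0,255).astype(np.uint8);o=cv2.resize(p,None,fx=3.4,fy=3.4,interpolation=cv2.INTER_CUBIC)
a=np.radians(-7.3);
for k in(-38,0,38):
    X=[[.5032+np.cos(a)*k/1000+.0094*np.cos(b),.2657+np.sin(a)*k/1000+.0094*np.sin(b),.045] for b in np.linspace(0,6.28,40)]
    for q in proj(c,X): cv2.circle(o,tuple(int(z) for z in ((q-[235,30])*3.4+1.2)),1,(0,255,255),-1)
cv2.imwrite("pics/w7c.png",o)
E
```

```text
(no output)
```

View pics/w7c.png

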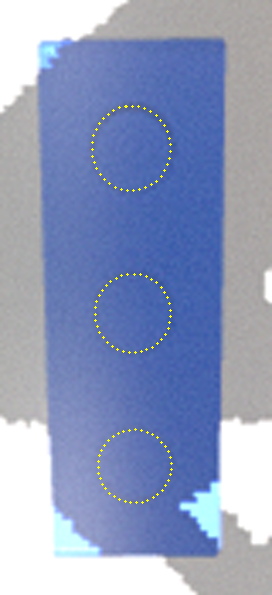

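Request:
arm_command(
  deltas=[
    [[35,-1,0],[0,0,0],-1],
    [[63.7,-1.8,0],[0,0,0],-1],
    [[63.7,-1.8,30],[0,0,0],-1],
    [[63.7,-1.8,60],[0,0,0],-1],
    [[63.7,-1.8,82],[0,0,0],-1],
    [[63.7,-1.8,82],[0,0,0],-1],
    [[63.7,-1.8,82],[0,0,0],-1],
  ],
)

```text
t: 12.05
tool_pos: [0.504, 0.2655, 0.1187]
eef_rot: [0.998, -0.069, 0.0, 0.0]
wrist_force: [-0.2, 0.7, 0.0]
finger_gap: 0.164
```

```bash
python3 - <<'E'
from h import *
from bench import bot
s=bot.state();print(s["tool_pos"],s["wrist_force"])
def br(c,x0,y0,x1,y1,s,n):
    p=np.clip(c["p"][y0:y1,x0:x1,::-1].astype(float)*1.8,0,255).astype(np.uint8);cv2.imwrite(n,cv2.resize(p,None,fx=s,fy=s,interpolation=cv2.INTER_CUBIC))
c=snap("wrist","w8.npz");br(c,200,120,360,340,2.5,"pics/w8.png")
c=snap("side","s8.npz");br(c,180,130,270,220,6,"pics/s8.png")
c=snap("scene","c8.npz");br(c,320,90,430,210,5,"pics/c8.png")
E
```

```text
[0.50400761 0.26554068 0.11865342] [-0.16814073  0.65394068  0.02257058]
```

View pics/w8.png

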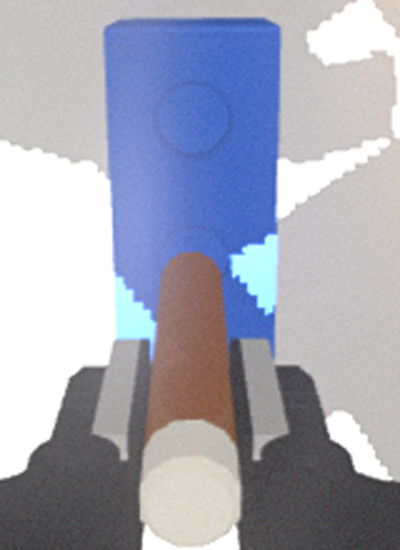

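View pics/s8.png

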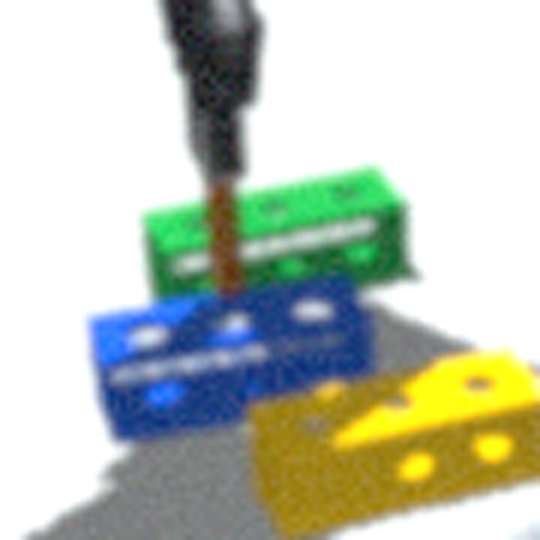

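View pics/c8.png

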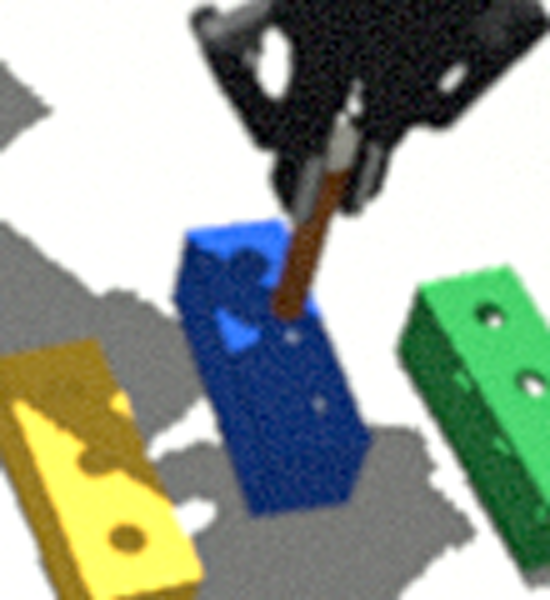

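```bash
python3 - <<'E'
from h import *
c=load("w8.npz")
a=np.radians(-7.3)
p=np.clip(c["p"][120:340,200:360,::-1].astype(float)*1.8,0,255).astype(np.uint8);o=cv2.resize(p,None,fx=3.6,fy=3.6,interpolation=cv2.INTER_CUBIC)
def ring(x,y,z,r,col):
    X=[[x+r*np.cos(b),y+r*np.sin(b),z] for b in np.linspace(0,6.28,60)]
    for q in proj(c,X): cv2.circle(o,tuple(int(v) for v in ((q-[200,120])*3.6+1.3)),1,col,-1)
for k in(0,38): ring(.5032+np.cos(a)*k/1000,.2657+np.sin(a)*k/1000,.045,.0094,(0,255,255))
ring(.504,.2655,.0572,.0077,(0,0,255)); ring(.504,.2655,.1572,.0077,(0,0,255))
cv2.imwrite("pics/w8c.png",o[:600])
print(proj(c,[.504,.2655,.0572]))
E
```

```text
[[277.12398063 229.66109811]]
```

View pics/w8c.png

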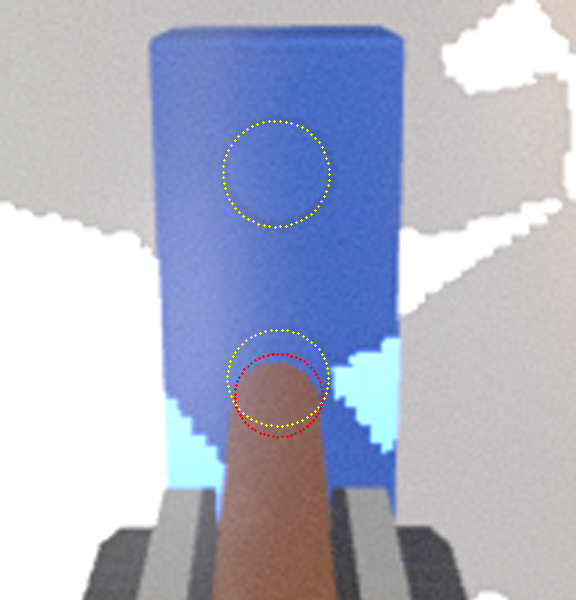

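Request:
arm_command(
  deltas=[
    [[-0.3,0.3,5],[0,0,0],-1],
    [[-0.3,0.3,9],[0,0,0],-1],
    [[-0.3,0.3,12],[0,0,0],-1],
    [[-0.3,0.3,14],[0,0,0],-1],
    [[-0.3,0.3,16],[0,0,0],-1],
    [[-0.3,0.3,16],[0,0,0],-1],
  ],
)

```text
t: 12.8
tool_pos: [0.5031, 0.2661, 0.102]
eef_rot: [0.998, -0.068, -0.0, 0.0]
wrist_force: [-0.1, -0.9, -0.3]
finger_gap: 0.168
```

Request:
arm_command(
  deltas=[
    [[0,0,4],[0,0,0],-1],
    [[0,0,8],[0,0,0],-1],
    [[0,0,12],[0,0,0],-1],
    [[0,0,16],[0,0,0],-1],
    [[0,0,20],[0,0,0],-1],
    [[0,0,24],[0,0,0],-1],
    [[0,0,26],[0,0,0],-1],
    [[0,0,26],[0,0,0],-1],
  ],
)

```text
t: 13.6
tool_pos: [0.5031, 0.266, 0.076]
eef_rot: [0.998, -0.068, -0.0, 0.0]
wrist_force: [-0.1, 0.0, -0.2]
finger_gap: 0.166
```

Request:
arm_command(
  deltas=[
    [[0,0,1],[0,0,0],-1],
    [[0,0,2],[0,0,0],-1],
    [[0,0,3],[0,0,0],-1],
    [[0,0,3],[0,0,0],-1],
  ],
)

```text
t: 14.0
tool_pos: [0.5032, 0.2661, 0.0733]
eef_rot: [0.998, -0.068, 0.0, 0.0]
wrist_force: [-0.0, 1.3, -0.6]
finger_gap: 0.176
```

Request:
arm_command(
  deltas=[
    [[0,0,0.7],[0,0,0],-1],
    [[0,0,1.4],[0,0,0],-1],
    [[0,0,1.4],[0,0,0],-1],
  ],
)

```text
t: 14.3
tool_pos: [0.5032, 0.2661, 0.0719]
eef_rot: [0.998, -0.068, -0.0, 0.0]
wrist_force: [0.4, 1.0, 0.7]
finger_gap: 0.166
```

Request:
arm_command(
  deltas=[
    [[0,0,0],[0,0,0],-0.5],
    [[0,0,0],[0,0,0],-0.4],
    [[0,0,0],[0,0,0],-0.2],
    [[0,0,0],[0,0,0],0],
    [[0,0,0],[0,0,0],0.4],
    [[0,0,0],[0,0,0],0.8],
    [[0,0,0],[0,0,0],1],
    [[0,0,0],[0,0,0],1],
    [[0,0,0],[0,0,0],1],
    [[0,0,0],[0,0,0],1],
  ],
)

```text
t: 15.3
tool_pos: [0.5033, 0.2661, 0.072]
eef_rot: [0.998, -0.068, 0.0, -0.0]
wrist_force: [-0.5, -0.1, -1.0]
finger_gap: 1.006
```

Request:
arm_command(
  deltas=[
    [[0,0,-20],[0,0,0],1],
    [[0,0,-50],[0,0,0],1],
    [[0,0,-90],[0,0,0],1],
    [[0,0,-130],[0,0,0],1],
    [[-60,0,-140],[0,0,0],1],
    [[-60,0,-140],[0,0,0],1],
    [[-60,0,-140],[0,0,0],1],
    [[-60,0,-140],[0,0,0],1],
  ],
)

```text
t: 16.1
tool_pos: [0.4442, 0.2742, 0.2115]
eef_rot: [0.998, -0.068, 0.0, 0.0]
wrist_force: [-0.5, 0.5, -0.1]
finger_gap: 1.0
```

```bash
python3 - <<'E'
from h import *
from bench import bot
s=bot.state();print(s["tool_pos"],s["wrist_force"],s["t"])
c=snap("wrist","w9.npz");cv2.imwrite("pics/w9.png",c["p"][:,:,::-1])
P=cloud(c)
m=(P[...,2]>.08)&(P[...,2]<.14)&(abs(P[...,0]-.503)<.04)&(abs(P[...,1]-.266)<.04)
Q=P[m];print(len(Q)); T=Q[Q[:,2]>Q[:,2].max()-.006];print(T.mean(0),Q[:,2].max())
c=snap("scene","c9.npz");cv2.imwrite("pics/c9.png",np.clip(c["p"][:,:,::-1]*1.5,0,255).astype(np.uint8))
c=snap("side","s9.npz");P=cloud(c)
E
```

```text
[0.4442109  0.27422041 0.21152696] [-0.52116761  0.48662779 -0.12599101] 16.1
374
[0.50296    0.26697658 0.10942933] 0.11195978494281873
```

View pics/w9.png

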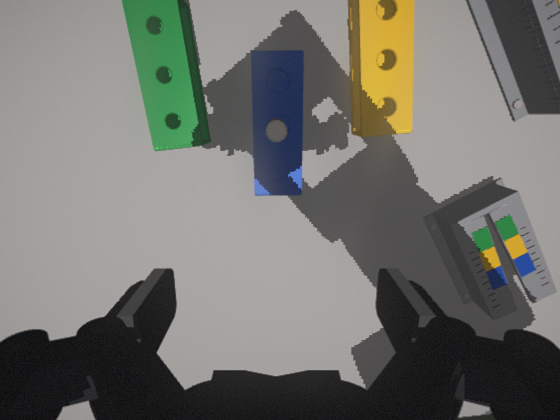

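View pics/c9.png

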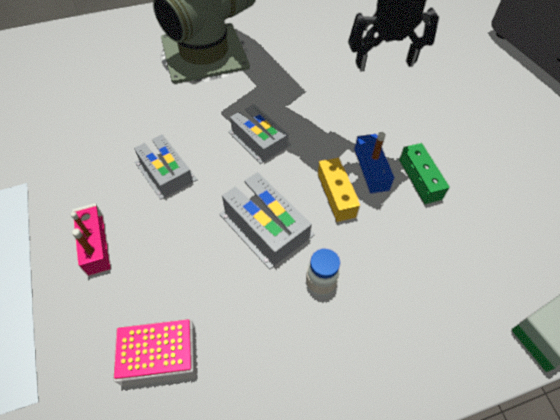

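```bash
python3 -c "
from bench import bot
print(bot.finish_job())"
```

```text
the job is handed in; nothing more can be done
None
```

The tube from the white end of the pink rack wedged in the gauge's blue band, so I stood it in the middle hole of the blue rack and handed the job in. The job took about 16 s of the 67 s allowed.

- **Sizing:** The tube wedged about 4 mm on the blue side of the blue/yellow border. The force along the slot was about 5 N. After a small sideways correction the side force was under 1 N, and the tube did not move sideways, so I took it to be touching both edges. It rested there for over 0.8 s.
- **Colour reading:** It stopped near the blue/yellow border, so the reading had less margin than I would like. It fits a tube at the small end of the 16 mm size, because a 13 mm tube would have gone at least 12 mm further in.
- **Readings that disagreed:** The camera images and the finger opening gave only about 14.3 to 14.5 mm, between the two sizes. In the images this tube was still the widest of the three (about 9.3, 13.3 and 14.3 mm).
- **Gauge position:** The plate's outline and the coloured bands disagreed by 4 mm along the slot. I used the bands, which fit the mouth being at the plate's edge.
- **Placing:** The vertical force stayed under 1 N while the tube went down the hole.
- **Final checks:** The tube's top is at 109.4 mm, the height it had in the pink rack, so its foot is on the hole floor. It stands upright and released. In the last overview picture, the other two tubes, the tip box and the jar look unmoved.

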